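# Hang the glaze sample board on its screw

### The arm

A 7-joint arm with a two-finger parallel gripper is mounted at the origin on the work surface; the furniture and walls round the work are solid. World frame = base frame: x ahead of the robot, y to its left, z up, the work surface at z = 0. Lengths are in m, angles in rad, forces in N, time in s.
With the tool pointing down it reaches from about 0.425 to 0.95 m from the base axis. Payload 4.7 kg.
Tool frame: the origin (TCP) lies on the centre line of the jaws, within the pads' length; the fingertips stand robot.nose_length ahead of it and the grasp point (between the pads) lies 8 mm behind it (robot.nose_length is the distance from the TCP to the fingertips, in m); z points along the fingers, x is the direction in which the jaws open and shut, and the axes are right-handed (so a half turn about z gives the same grasp; the last joint's range is limited). The gripper opens to 85 mm and grips with 20 to 120 N. Pads are 22 mm wide; open, the fingers measure 114 mm over their backs; the gripper's body (76 mm by 85 mm) begins 54 mm behind the grasp point. The pads swing forward as they close: fully open they stand 13 mm farther back than shut.
Start: joints at [-1.344, 0.469, -0.049, 1.532, 0.024, 1.141, -0.082], TCP at [0.171, 0.653, 0.214] pointing down, gripper open.
Joint ranges: [-2.59, 2.59], [-0.33, 1.99], [-1.39, 1.29], [0.1, 2.45], [-1.04, 4.18], [0.21, 1.99], [-2.66, 2.66]. Speed limits (rad/s): [2.57, 2.57, 3.14, 3.14, 3.14, 3.14, 3.14].

### API

Orientations are given as [roll, pitch, yaw] about the fixed x, y, z axes, in that order (R = Rz(yaw) Ry(pitch) Rx(roll)).
In Python, from plant import robot gives the robot as it stands. Calls block until the motion is done:
- robot.goto(position, orientation): joint-space move of the TCP to a pose.
- robot.move_straight(position, vel=0.15, attitude=None, contact_N=None): straight line of the TCP; attitude=None keeps the orientation; vel is the mean speed in m/s. With contact_N (N) it stops when the force on the tool has changed by that much, and returns True; else False.
- robot.move_joints(angles): joint-space move.
- robot.grip(opening, strength=None): opening from 0.0 (shut) to 1.0 (fully open); strength is the grip in N (None keeps the last); returns when the fingers have stopped.
- robot.sleep(seconds).
- robot.inverse_kinematics(position, orientation): joint angles nearest the present ones, or None.
- robot.sense(): the state.
- robot.grab_frame(name): name is "scene" or "top"; returns a dict with "image" (420x560x3 uint8, red, green, blue), "range_z" (420x560 float32, m along the optical axis (not along the pixel's ray), 0 where there is no reading), "fx", "fy", "cx", "cy" (pixels), "R" (3x3) and "t" (3): a world point X has camera coordinates R X + t. Camera axes: x right, y down, z forward; pixel columns grow to the right and rows downward; lengths in m; the calibration is good to about 2 mm. A picture is of the moment at which its call begins.
A pose or a line that the arm cannot do raises robot.IKError and nothing moves.
- robot.close_job(): hands the job in, once; it reports no verdict.
The state is a dict: "t": time; "joint_pos": joint angles; "joint_velocities": joint speeds; "effort": joint torques, N m; "tcp_pos": TCP position; "tcp_rot": TCP orientation; "wrist_force": force on the tool from outside, world axes, zero at the start; "torque": the same for the moment, N m; "opening": opening from 0.0 (shut) to 1.0 (fully open).
Only numpy, scipy, OpenCV 4.12 (cv2) and the standard library are available. Lean on these libraries where they do the work, as an engineer would, in place of code of your own. Each camera call takes 0.05 s, during which the arm holds its last target.

### The job

Lift the glaze sample board out of its rack and hang it on the display stand, tiles facing out: find the headed screw by feel with the keyhole, let the head come through the round part, then pull the board gently down until the screw is fully home at the top of the slot, and let go so that it hangs straight on the screw. The screw may sit anywhere along its short rail and the screw fitting is easily damaged, so never force the board against the stand, and leave the wooden stamp and the small dark jar on the table where they stand.

Things in the scene. Friction and masses are not known exactly. Their poses are not given: they have to be found in the camera images.
- board: The loose sample board: upright plywood, 8 mm thick, 170 mm wide, 120 mm tall, with a tab 46 mm wide in the middle of its top edge that rises to 180 mm; 0.23 to 0.38 kg. Origin: middle of the bottom edge, mid-thickness; z up, y along its width, -x to the front with the tiles, +x to the plain back, which goes against the stand.
- tab (a point): Point to grip on the board's tab: mid-thickness, 158 mm above the bottom edge, 38 mm above the board's shoulders and 22 mm below the tab's top; the tab is 8 mm thick (along x) and 46 mm wide (along y). Axes as the board.
- seat (a point): Point in the board's keyhole, mid-thickness, where the screw shank's axis lies when fully home, 102 mm above the bottom edge. The keyhole's round part (an octagon, 18 mm across flats) is centred 22 mm below it; sloping shoulders lead from it into a slot 9.5 mm wide that runs straight up to a square end 3 mm above this point. Axes as the board.
- front (a point): Middle of the front face of the middle one of three 38 x 55 mm glazed test tiles, 7 mm thick, stuck side by side on the board's front; 35 mm above the bottom edge and 11 mm in front of mid-thickness. The tiles reach 63 mm to each side. Axes as the board.
- stand: Fixed wooden display stand: upright back board 200 mm wide, 18 mm thick, 182 mm tall, on a foot 210 mm wide and 14 mm high that reaches 33 mm in front. Origin on the work surface under the middle of the back board's front face; z up, y along it, -x out of it towards the robot. Carries the screw. Board and stand (screw included) must never press each other with over 25 N.
- rail_mid (a point): Middle of the short steel rail on the front face of the stand's back board, 170 mm above the work surface. The screw's axis is at this height but up to 12 mm to either side along y; its place is not measured. Axes as the stand.
- rail_end (a point): Left (+y) end of that steel rail, 30 mm from its middle. The screw: 6 mm shank, head 14 mm across and 4 mm thick, standing 13 to 17 mm off the face. It is spring-backed: pushed straight in it yields up to 16.5 mm (0.6 N at first, 4 N at the end) and springs out by itself, so its head pops through once the keyhole's round part comes over it. Rigid sideways and up and down.
- rack: Fixed wooden rack in which the board stands upright: base 100 x 210 mm and 12 mm high (the board's bottom edge rests on it); at each end two cheeks 33 mm high above the base with a 10.8 mm slot between them hold the outer 15 mm of the board's side edges. Origin: middle of the underside; y along the board, as placed -x towards the robot.
- stamp: Small turned wooden stamp, 26 mm across, 60 mm tall; a bystander that stands loose on the table; origin at the centre of its underside, z up.
- jar: Small dark screw-top jar, 49 mm across, 64 mm tall; a bystander that stands loose on the table; origin at the centre of its underside, z up.

How it is judged:
At the end, for the whole second after the job is handed in: The board hangs free and at rest on the screw: seat point from 6 mm below to 4 mm above the rail, within 19 mm of its middle sideways, at most 17 mm in front of the stand's face; upright within 0.14 rad, parallel to the stand within 0.2 rad, tiles out, bearing on the stand (z of seat in the frame of rail_mid between -0.006 and 0.004 m and x of seat in the frame of rail_mid between -0.017 and 0.001 m and y of seat in the frame of rail_mid between -0.019 and 0.019 m and angle between seat's own z axis and vertical below 0.14 rad and x of front in the frame of rail_mid below -0.006 m and angle between the x axis of seat and the x axis of rail_mid, either way round below 0.2 rad and linear speed of board below 0.02 m/s and contact force between board and stand above 0.8 N); the robot touches nothing.
It fails at once if the board is forced against the stand or its screw (over 25 N) (contact force between board and stand above 25 N).
It fails at once if the stamp is moved by more than 30 mm (distance of stamp from where it was at the start of the episode above 0.03 m).
It fails at once if the jar is moved by more than 30 mm (distance of jar from where it was at the start of the episode above 0.03 m).
It also fails if it takes over 64 s, if anything falls off the work surface, if the arm or the gripper's body presses on something with over 40 N, if the wrist force passes 120 N, or if a joint passes its speed limit or range.

## Working session

There is one attempt and no reset: what is moved stays moved. The work goes in short steps, each a Python script; the robot and the scene stay as the last script left them, time stands still between calls to the robot, and variables do not carry over. Pictures are saved under pics/ and viewed, and the job is handed in when it is done.

```bash
ls; mkdir -p pics; python3 - <<'E'
from plant import robot
import cv2,numpy as np
s=robot.sense();print(s, robot.nose_length)
for n in("scene","top"):
    f=robot.grab_frame(n);cv2.imwrite(f"pics/{n}0.png",f["image"][:,:,::-1]);np.savez(f"{n}0.npz",**f)
    print(n,f["fx"],f["fy"],f["cx"],f["cy"],f["R"],f["t"])
E
```

```text
pics
{'t': 0.0, 'joint_pos': array([-1.34393359,  0.46943668, -0.04863593,  1.53368732,  0.0241408 ,
        1.14096946, -0.08228968]), 'joint_velocities': array([ 1.05565987e-06,  4.98475979e-04, -1.41163225e-03, -2.13990750e-03,
        9.61923543e-05, -6.53943395e-04, -1.50284436e-03]), 'effort': array([-2.14655711e-04, -5.10294127e+01, -4.61049553e-02, -2.37717551e+01,
        1.07794322e-02,  7.35818903e-03,  3.09881827e-06]), 'tcp_pos': array([0.1705876 , 0.65246134, 0.21246758]), 'tcp_rot': array([3.14150521e+00, 1.91142594e-03, 1.31512893e+00]), 'wrist_force': array([ 0.19280841,  0.14722648, -0.32839576]), 'torque': array([-0.01819898, -0.01943763,  0.01635986]), 'opening': 0.9979942244249789} 0.011
scene 483.9656813877032 483.9656813877032 274.09015940129024 212.95522803617058 [[-0.66840669 -0.74357992 -0.01792729]
 [-0.39838632  0.3782565  -0.83558983]
 [ 0.62810893 -0.55137185 -0.54906125]] [0.281788   0.30463123 0.64400122]
top 450.5974119445976 450.5974119445976 274.141676525708 209.55483225788402 [[-0.0294148  -0.99956221  0.00318817]
 [-0.98382331  0.02838748 -0.17687804]
 [ 0.1767101  -0.00833943 -0.98422761]] [-0.0279347   0.46029369  0.89068246]
```

View pics/scene0.png

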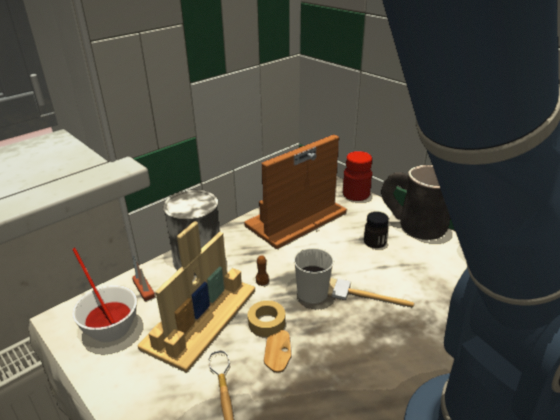

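View pics/top0.png

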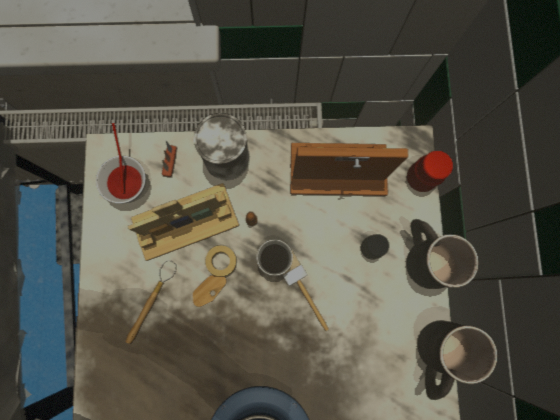

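The scene view shows the rack with the board at about (200,290) and the stand at (300,190), with the screw on its rail near (305,157). The jar is at (376,229) and the stamp at (262,270). In the top view the rack is around (185,222), the stand at (345,168), the stamp at (251,218) and the jar at (375,246).

```bash
cat > h.py <<'E'
import numpy as np,cv2
def load(n): return dict(np.load(n))
def cloud(f):
    z=f["range_z"].astype(float);v,u=np.mgrid[:z.shape[0],:z.shape[1]]
    c=np.stack([(u-f["cx"])/f["fx"]*z,(v-f["cy"])/f["fy"]*z,z],-1)
    P=(c-f["t"])@f["R"]; P[z<=0]=np.nan
    return P
def ray(f,u,v,axis,val):
    d=np.array([(u-f["cx"])/f["fx"],(v-f["cy"])/f["fy"],1])@f["R"]; o=-f["t"]@f["R"]
    return o+d*(val-o[axis])/d[axis]
def proj(f,X):
    c=f["R"]@np.asarray(X)+f["t"];return f["fx"]*c[0]/c[2]+f["cx"],f["fy"]*c[1]/c[2]+f["cy"]
def crop(f,u0,v0,w,h,s,name):
    cv2.imwrite(name,cv2.resize(np.ascontiguousarray(f["image"][v0:v0+h,u0:u0+w,::-1]),None,fx=s,fy=s,interpolation=cv2.INTER_CUBIC))
E
python3 - <<'E'
from h import *
s=load("scene0.npz");t=load("top0.npz")
crop(s,130,210,140,160,4,"pics/s_rack.png");crop(s,235,125,125,125,5,"pics/s_stand.png")
crop(t,120,175,130,90,6,"pics/t_rack.png");crop(t,280,130,140,75,5,"pics/t_stand.png")
for n,f in(("s",s),("t",t)):
    P=cloud(f); 
    for nm,(u,v) in {"s":dict(stamp=(262,262),jar=(376,222),screw=(303,156),standface=(300,190),tab=(188,250)),"t":dict(stamp=(251,217),jar=(375,245),standtop=(345,158),tab=(185,215))}[n].items(): print(n,nm,P[v,u].round(3))
E
```

```text
s stamp [0.439 0.012 0.053]
s jar [ 0.367 -0.226  0.066]
s screw [ 0.526 -0.177  0.171]
s standface [ 0.529 -0.172  0.093]
s tab [0.437 0.16  0.161]
t stamp [0.442 0.006 0.058]
t jar [ 0.378 -0.239  0.066]
t standtop [ 0.526 -0.171  0.175]
t tab [0.447 0.135 0.079]
```

View pics/s_rack.png

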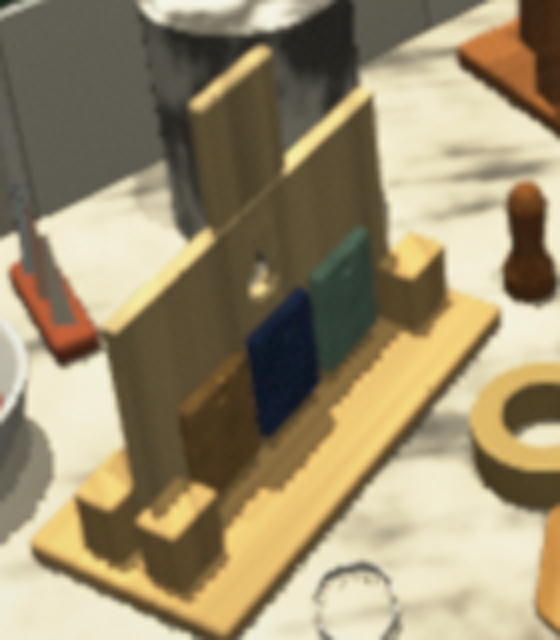

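View pics/s_stand.png

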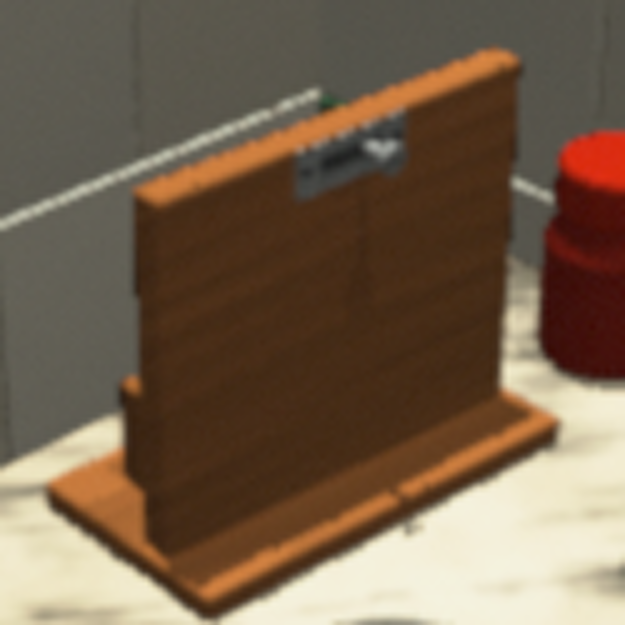

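View pics/t_rack.png

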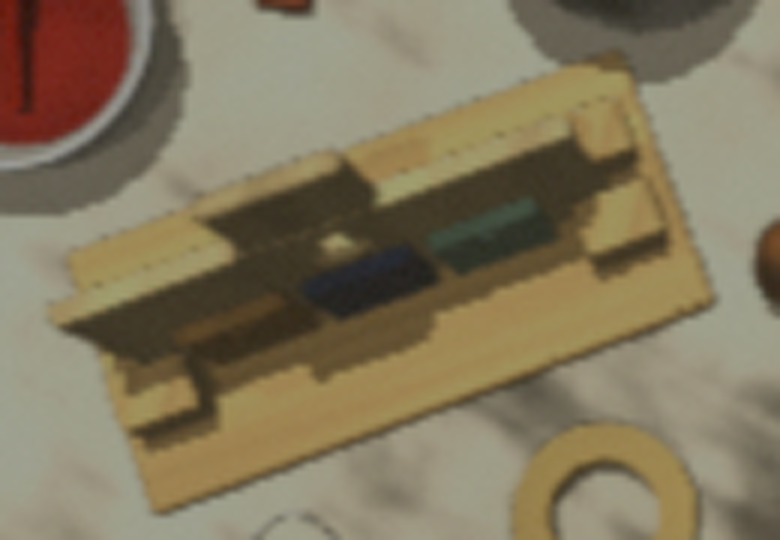

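View pics/t_stand.png

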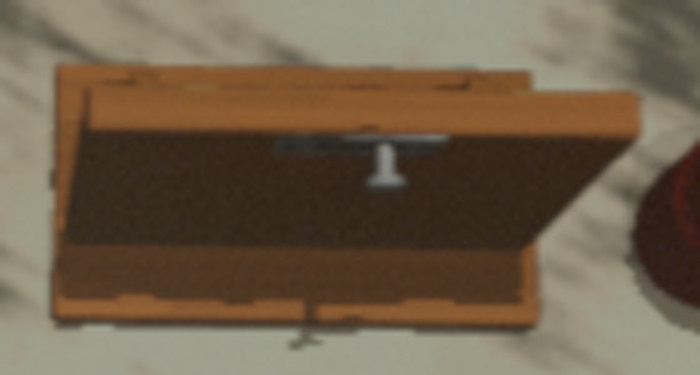

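```bash
python3 - <<'E'
from h import *
s=load("scene0.npz");t=load("top0.npz")
def plane(Q,it=3,tol=.004):
    m=np.ones(len(Q),bool)
    for _ in range(it):
        c=Q[m].mean(0);n=np.linalg.svd(Q[m]-c,full_matrices=False)[2][2]
        if n[0]>0:n=-n
        m=abs((Q-c)@n)<tol
    return c,n,m.sum(),((Q[m]-c)@n).std()
for nm,f in(("s",s),("t",t)):
    P=cloud(f).reshape(-1,3);P=P[~np.isnan(P[:,0])]
    for lab,a,z0,z1,c0,r in (("stand",0,.03,.175,(.53,-.17),.11),("boardface",0,.07,.185,(.44,.15),.1)):
        d=P[:,:2]-c0
        m=(np.hypot(*d.T)<r)&(P[:,2]>z0)&(P[:,2]<z1)
        c,n,k,sd=plane(P[m],6,.003);print(nm,lab,c.round(4),n.round(4),k,sd.round(4),"yaw",np.arctan2(-n[1],-n[0]).round(4),"tilt",np.arcsin(n[2]).round(4))
    m=(np.hypot(P[:,0]-.54,P[:,1]+.17)<.13)&(abs(P[:,2]-.182)<.006)
    print(nm,"standtop",m.sum(),P[m].mean(0).round(4),cv2.minAreaRect(P[m][:,:2].astype(np.float32)*1000))
    m=(np.hypot(P[:,0]-.44,P[:,1]-.15)<.13)&(P[:,2]>.185)&(P[:,2]<.197)
    print(nm,"tabtop",m.sum(),P[m].mean(0).round(4),cv2.minAreaRect(P[m][:,:2].astype(np.float32)*1000))
    m=(np.hypot(P[:,0]-.44,P[:,1]-.15)<.13)&(abs(P[:,2]-.132)<.004)
    print(nm,"shoulder",m.sum(),P[m].mean(0).round(4),cv2.minAreaRect(P[m][:,:2].astype(np.float32)*1000))
    m=(np.hypot(P[:,0]-.44,P[:,1]-.15)<.15)&(abs(P[:,2]-.012)<.004)
    print(nm,"rackbase",m.sum(),cv2.minAreaRect(P[m][:,:2].astype(np.float32)*1000))
# stand top corners from top crop at z=.182 ; rail, screw
f=t
for lab,u,v,z in (("TL",280+90/5,130+88/5,.182),("TR",280+638/5,130+93/5,.182),("FL",280+90/5,130+130/5,.182),("FR",280+637/5,130+136/5,.182)):
    print(lab,ray(f,u,v,2,z).round(4))
for lab,u,v in (("railL",278,145),("railR",447,140),("headbot",386,184),("shank",385,150)):
    print(lab,ray(f,280+u/5,130+v/5,2,.170).round(4))
E
```

```text
s stand [ 0.5274 -0.1748  0.1048] [-0.9991  0.0431 -0.0015] 4066 0.0012 yaw -0.0432 tilt -0.0015
s boardface [0.4389 0.1573 0.1157] [-0.9433 -0.332   0.0043] 2761 0.0009 yaw 0.3384 tilt 0.0043
s standtop 622 [ 0.5315 -0.1755  0.182 ] ((526.9307861328125, -182.83128356933594), (201.70770263671875, 35.521934509277344), 87.90750122070312)
s tabtop 171 [0.4422 0.152  0.1909] ((443.82965087890625, 150.96859741210938), (8.503250122070312, 47.69928741455078), 20.02155113220215)
s shoulder 573 [0.4596 0.146  0.1325] ((463.2463684082031, 134.35719299316406), (85.14399719238281, 203.27162170410156), 47.793033599853516)
s rackbase 3355 ((432.7698974609375, 152.27825927734375), (289.7896423339844, 247.29330444335938), 36.15720748901367)
t stand [ 0.5268 -0.1811  0.1077] [-0.999   0.0442 -0.0022] 1949 0.0005 yaw -0.0442 tilt -0.0022
t boardface [0.4418 0.149  0.1144] [-0.943  -0.3326  0.0118] 1005 0.0009 yaw 0.3391 tilt 0.0118
t standtop 1151 [ 0.5342 -0.1836  0.1818] ((527.5576782226562, -184.1387481689453), (200.75885009765625, 35.18739318847656), 87.03767395019531)
t tabtop 138 [0.4446 0.1493 0.1912] ((445.5774841308594, 149.29486083984375), (8.956194877624512, 44.5398063659668), 19.038415908813477)
t shoulder 399 [0.4618 0.1392 0.1324] ((463.2999572753906, 133.1779327392578), (83.26950073242188, 201.5445098876953), 47.21125030517578)
t rackbase 2648 ((428.6293029785156, 140.35032653808594), (245.6156005859375, 286.4302062988281), 64.6808090209961)
TL [ 0.5457 -0.0863  0.182 ]
TR [ 0.5382 -0.2829  0.182 ]
FL [ 0.53   -0.0857  0.182 ]
FR [ 0.5222 -0.2813  0.182 ]
railL [ 0.5261 -0.1545  0.17  ]
railR [ 0.5262 -0.2159  0.17  ]
headbot [ 0.5104 -0.1927  0.17  ]
shank [ 0.5231 -0.1932  0.17  ]
```

```bash
python3 - <<'E'
from h import *
s=load("scene0.npz");t=load("top0.npz")
P=cloud(t)
for nm,(u0,u1,v0,v1) in dict(can=(195,248,115,168),bowl=(100,146,155,207),spoon=(105,130,120,175),cup=(257,293,238,278),redjar=(408,455,150,190),mug=(410,478,220,288),brush=(280,330,260,330)).items():
    q=P[v0:v1,u0:u1].reshape(-1,3);q=q[~np.isnan(q[:,0])]
    h=np.percentile(q[:,2],98);k=q[q[:,2]>h-.03]
    print(nm,"h",h.round(3),"x",k[:,0].min().round(3),k[:,0].max().round(3),"y",k[:,1].min().round(3),k[:,1].max().round(3))
f=s
# heads: scene crop (235,125) scale5
xs=np.array([.999,-.0437,0]);ys=np.array([.0437,.999,0]);O=np.array([.5268,-.184,0])
def sray(f,u,v,off):
    d=np.array([(u-f["cx"])/f["fx"],(v-f["cy"])/f["fy"],1])@f["R"]; o=-f["t"]@f["R"]
    p=o+d*((O-off*xs-o)@xs)/(d@xs); return ((p-O)@ys).round(4),p[2].round(4)
print("rail corners",[sray(f,235+u/5,125+v/5,.001) for u,v in((296,150),(296,200),(407,110),(407,160))])
crop(s,285,140,40,30,16,"pics/s_screw.png");crop(t,325,150,50,25,14,"pics/t_screw.png")
E
```

```text
can h 0.136 x 0.534 0.632 y 0.009 0.107
bowl h 0.057 x 0.479 0.581 y 0.223 0.319
spoon h 0.106 x 0.581 0.627 y 0.267 0.273
cup h 0.079 x 0.324 0.394 y -0.073 -0.005
redjar h 0.107 x 0.498 0.557 y -0.394 -0.282
mug h 0.13 x 0.293 0.42 y -0.412 -0.314
brush h 0.042 x 0.219 0.355 y -0.14 -0.049
rail corners [(np.float64(0.0311), np.float64(0.1816)), (np.float64(0.0309), np.float64(0.1592)), (np.float64(-0.0296), np.float64(0.1797)), (np.float64(-0.0306), np.float64(0.1566))]
```

View pics/s_screw.png

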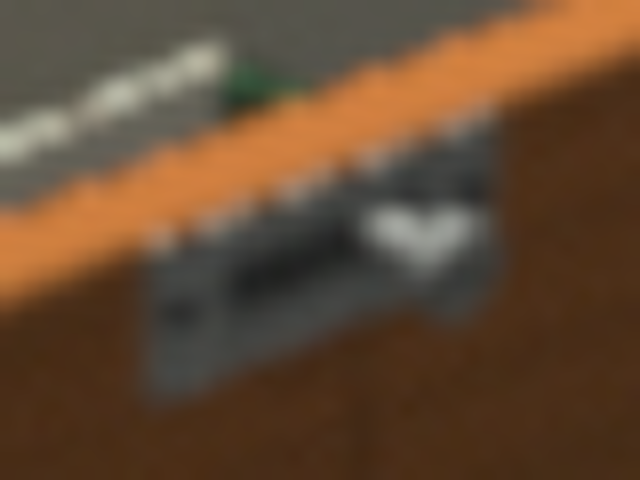

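View pics/t_screw.png

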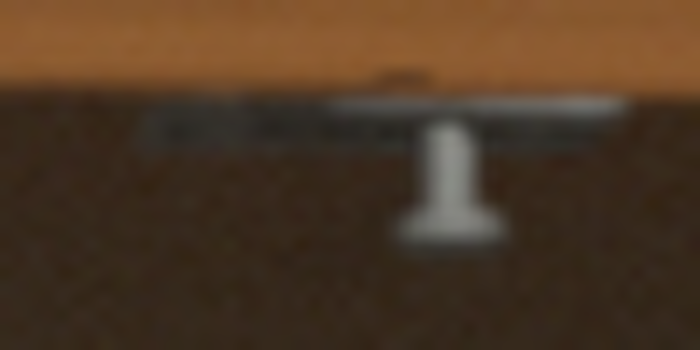

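```bash
python3 - <<'E'
from h import *
from plant import robot
s=load("scene0.npz")
print("scene proj of screw head est",proj(s,[.5115,-.1927,.170]),"edges",proj(s,[.5115,-.1927,.177]),proj(s,[.5115,-.1927,.163]))
robot.move_straight([0.1706,0.6525,0.32],vel=.25)
print(robot.sense()["joint_pos"].round(2))
robot.goto([.4447,.1501,.30],[np.pi,0,.339])
robot.grip(.4)
robot.move_straight([.4447,.1501,.162],vel=.15)
st=robot.sense();print(st["t"],st["tcp_pos"],st["tcp_rot"],st["joint_pos"].round(2),st["wrist_force"])
for n in("scene","top"):
    f=robot.grab_frame(n);np.savez(n+"1.npz",**f);cv2.imwrite(f"pics/{n}1.png",f["image"][:,:,::-1])
crop(load("top1.npz"),120,150,150,110,5,"pics/t1.png");
E
```

```text
scene proj of screw head est (np.float64(313.7391174216239), np.float64(156.5114879778363)) edges (np.float64(313.83318537833804), np.float64(153.38352325615517)) (np.float64(313.64578578254105), np.float64(159.61496853238083))
[-1.35  0.4  -0.04  1.39  0.02  1.35 -0.08]
4.35 [0.44535687 0.15030755 0.16270425] [-3.14140775e+00 -1.53519200e-03  3.38953120e-01] [-0.8   0.2   0.44  2.08 -0.11  0.88  0.04] [0.76567102 0.0129289  0.54089335]
```

View pics/t1.png

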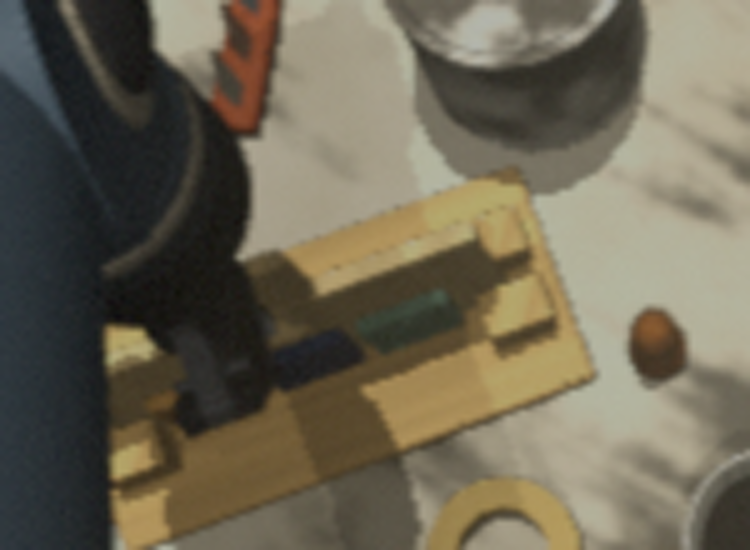

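View pics/scene1.png

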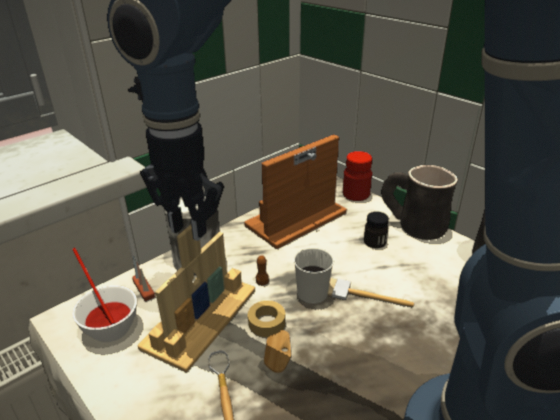

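```bash
python3 - <<'E'
from h import *
from plant import robot
robot.grip(0,80)
st=robot.sense();print(st["t"],st["opening"],st["wrist_force"],st["tcp_pos"])
robot.move_straight([.4450,.1503,.19],vel=.06)
st=robot.sense();print(st["t"],st["wrist_force"],st["opening"])
robot.move_straight([.4450,.1503,.31],vel=.15)
st=robot.sense();print(st["t"],st["wrist_force"],st["torque"],st["tcp_pos"],st["tcp_rot"])
for n in("scene","top"):
    f=robot.grab_frame(n);np.savez(n+"2.npz",**f);cv2.imwrite(f"pics/{n}2.png",f["image"][:,:,::-1])
E
```

```text
4.8167 0.06383486930392551 [-0.24512659 -0.04579165  5.66727632] [0.4453954  0.15039246 0.162779  ]
5.4333 [ 0.24157699  1.07111312 -3.17195091] 0.05862770454087263
6.3833 [-0.53621686 -0.51972104 -4.11517193] [0.01322504 0.03623368 0.02431878] [0.44425557 0.15000709 0.30890643] [3.14122394e+00 2.26367382e-03 3.38992042e-01]
```

View pics/scene2.png

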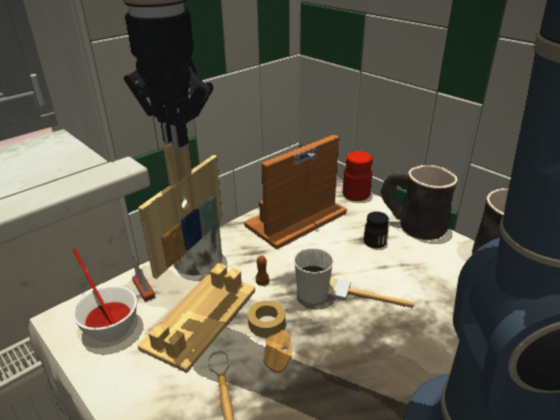

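```bash
python3 - <<'E'
from h import *
from plant import robot
robot.goto([.43,.0,.31],[np.pi,0,.15])
robot.goto([.4554,-.1903,.30],[np.pi,0,-.0437])
robot.move_straight([.4654,-.1907,.2415],vel=.12)
robot.sleep(.3)
st=robot.sense();print(st["t"],st["wrist_force"],st["torque"],st["tcp_pos"],st["tcp_rot"],st["joint_pos"].round(2))
for n in("scene","top"):
    f=robot.grab_frame(n);np.savez(n+"3.npz",**f);cv2.imwrite(f"pics/{n}3.png",f["image"][:,:,::-1])
crop(f,260,110,160,120,5,"pics/t3.png")
crop(load("scene3.npz"),225,100,140,150,4,"pics/s3.png")
E
```

```text
8.8667 [ 0.24283932  0.8720554  -3.5329093 ] [-0.03978478  0.01099573  0.00161207] [ 0.46567446 -0.19081152  0.24209599] [-3.14141644e+00 -1.31590145e-03 -4.36597462e-02] [-0.43  0.2   0.87  1.93 -0.17  1.08  0.46]
```

View pics/s3.png

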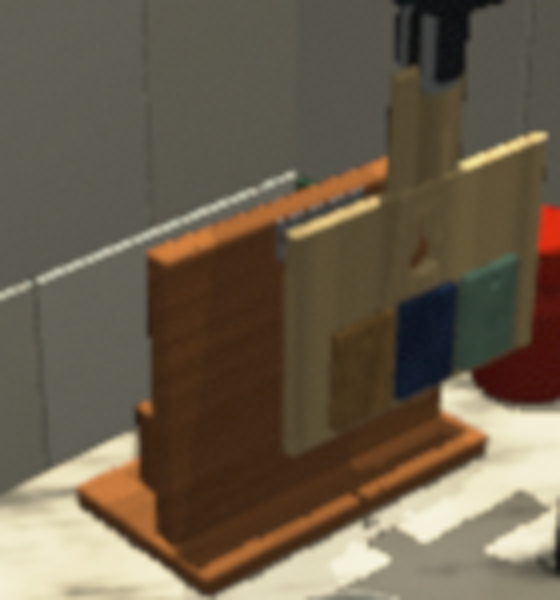

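View pics/t3.png

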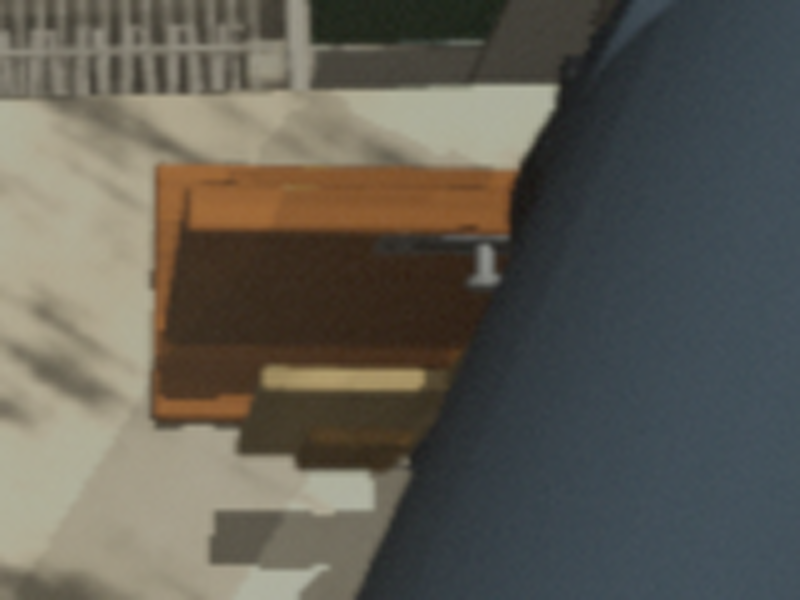

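```bash
python3 - <<'E'
from h import *
s=load("scene3.npz");t=load("top3.npz")
xs=np.array([.999,-.0437,0]);ys=np.array([.0437,.999,0]);O=np.array([.527,-.1835,0])
S=lambda p:(((p-O)@xs).round(4),((p-O)@ys).round(4),p[2].round(4))
p=ray(t,260+261/5,110+378/5,2,.2113);print("board L edge, centre y_s",S(p),((p-O)@ys)-.085)
p=ray(t,260+484/5,110+280/5,2,.171);print("screw",S(p))
# plane fits
P=cloud(s).reshape(-1,3);P=P[~np.isnan(P[:,0])]
L=np.stack([(P-O)@xs,(P-O)@ys,P[:,2]],1)
m=(L[:,0]>-.08)&(L[:,0]<-.05)&(abs(L[:,1])<.13)&(L[:,2]>.155)&(L[:,2]<.205)
Q=L[m];c=Q.mean(0);n=np.linalg.svd(Q-c,full_matrices=False)[2][2];n*=-np.sign(n[0]);print("board front plane stand frame",c,n,m.sum())
# scene corners on the front plane
def sray(f,u,v):
    d=np.array([(u-f["cx"])/f["fx"],(v-f["cy"])/f["fy"],1])@f["R"]; o=-f["t"]@f["R"]
    cw=O+c[0]*xs+c[1]*ys+np.array([0,0,c[2]]);nw=n[0]*xs+n[1]*ys+np.array([0,0,n[2]])
    return S(o+d*((cw-o)@nw)/(d@nw))
for lab,u,v in (("TL",289,240),("BL",284,453),("TR",547,140),("BR",530,350),("shL",378,205),("shR",460,172)):
    print(lab,sray(s,225+u/4,100+v/4))
crop(s,315,145,35,28,18,"pics/s3k.png")
E
```

```text
board L edge, centre y_s (np.float64(-0.0621), np.float64(0.075), np.float64(0.2113)) -0.00995261544959436
screw (np.float64(-0.015), np.float64(-0.0091), np.float64(0.171))
board front plane stand frame [-0.06458031 -0.00213235  0.17940045] [-0.9998034   0.0025252   0.01966661] 1478
TL (np.float64(-0.0638), np.float64(0.0786), np.float64(0.2107))
BL (np.float64(-0.066), np.float64(0.0826), np.float64(0.0979))
TR (np.float64(-0.0642), np.float64(-0.0938), np.float64(0.2084))
BR (np.float64(-0.0666), np.float64(-0.0923), np.float64(0.0885))
shL (np.float64(-0.0639), np.float64(0.0229), np.float64(0.2103))
shR (np.float64(-0.064), np.float64(-0.0318), np.float64(0.2102))
```

View pics/s3k.png

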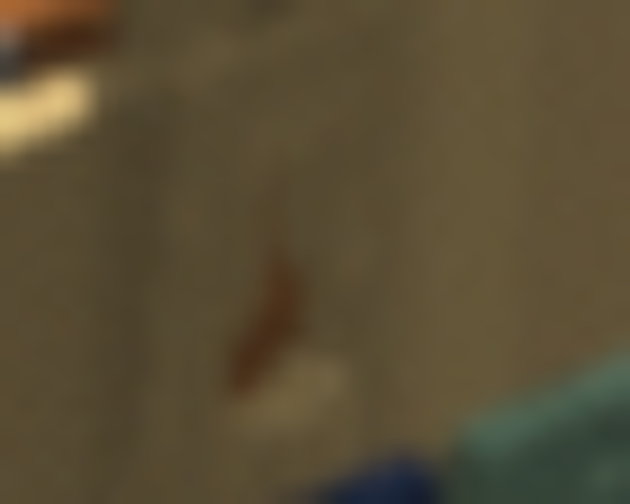

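```bash
cat >> h.py <<'E'
xs=np.array([.999,-.0437,0]);ys=np.array([.0437,.999,0]);O=np.array([.527,-.1835,0])
def W(x,y,z): return O+x*xs+y*ys+np.array([0,0,z])
def S(p): p=np.asarray(p);return np.array([(p-O)@xs,(p-O)@ys,p[2]])
def rd(robot,n=10):
    F=[];T=[];
    for _ in range(n):
        s=robot.sense();F.append(s["wrist_force"]);T.append(s["torque"]);robot.sleep(.02)
    F=np.mean(F,0);T=np.mean(T,0)
    print("t",round(s["t"],2),"Fs",np.round([F@xs,F@ys,F[2]],2),"sd","T",T.round(3),"tcp_s",S(s["tcp_pos"]).round(4),"open",round(s["opening"],3))
    return np.array([F@xs,F@ys,F[2]])
E
python3 - <<'E'
from h import *
from plant import robot
rd(robot)
y=-.0098;z=.2412
robot.move_straight(W(-.030,y,z),vel=.06); rd(robot)
for x in(-.021,-.016,-.011,-.0075):
    r=robot.move_straight(W(x,y,z),vel=.02,contact_N=7); rd(robot)
    if r: print("contact");break
for n in("scene","top"):
    f=robot.grab_frame(n);np.savez(n+"4.npz",**f)
crop(f,260,110,160,120,5,"pics/t4.png")
crop(load("scene4.npz"),255,110,110,110,5,"pics/s4.png")
E
```

```text
t 9.12 Fs [ 0.02  0.14 -3.55] sd T [-0.003 -0.007  0.005] tcp_s [-0.0612 -0.0099  0.2416] open 0.065
t 9.95 Fs [ 0.18  0.08 -3.28] sd T [-0.005  0.017 -0.013] tcp_s [-0.0304 -0.0099  0.2412] open 0.068
t 10.72 Fs [-0.12  0.03 -3.17] sd T [0.008 0.004 0.009] tcp_s [-0.0211 -0.0098  0.2412] open 0.07
t 11.28 Fs [ 0.22 -0.12 -3.67] sd T [-0.004  0.008  0.02 ] tcp_s [-0.0161 -0.0099  0.2412] open 0.061
t 11.85 Fs [ 0.11 -0.04 -3.48] sd T [ 0.008  0.007 -0.001] tcp_s [-0.011  -0.0098  0.2412] open 0.063
t 12.34 Fs [-0.16  0.41 -3.23] sd T [-0.013 -0.005 -0.002] tcp_s [-0.0076 -0.0098  0.2412] open 0.062
```

View pics/s4.png

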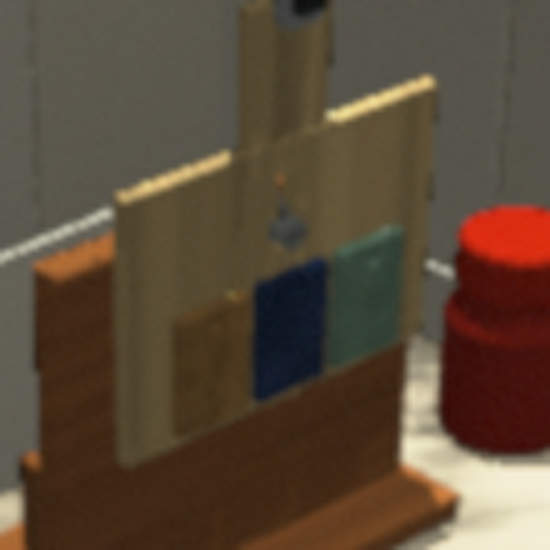

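View pics/t4.png

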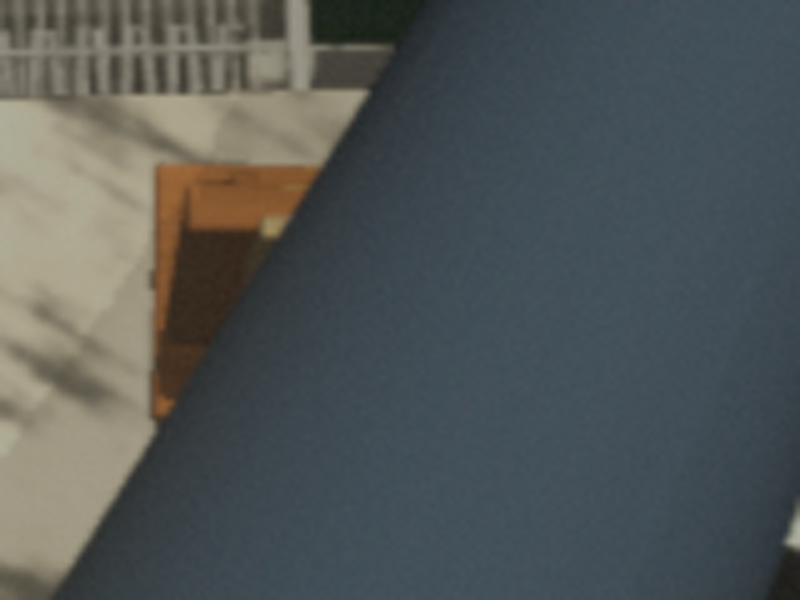

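```bash
python3 - <<'E'
from h import *
from plant import robot
y=-.0098
f0=rd(robot)
r=robot.move_straight(W(-.0055,y,.2412),vel=.015,contact_N=5); f=rd(robot);print(r)
x=S(robot.sense()["tcp_pos"])[0]
if r: x-=.001
for z in(.2382,.2342,.2302):
    r=robot.move_straight(W(x,y,z),vel=.02,contact_N=6); f=rd(robot)
    if r: print("contact");break
f=robot.grab_frame("scene");np.savez("scene5.npz",**f)
crop(f,255,110,110,110,5,"pics/s5.png")
crop(f,295,135,40,35,16,"pics/s5k.png");crop(load("scene4.npz"),295,135,40,35,16,"pics/s4k.png")
E
```

```text
t 12.61 Fs [-0.23  0.11 -3.48] sd T [-0.003 -0.009 -0.006] tcp_s [-0.0075 -0.0098  0.2412] open 0.064
t 13.06 Fs [-0.02  0.07 -3.42] sd T [ 0.001 -0.021  0.003] tcp_s [-0.0055 -0.0098  0.2412] open 0.065
False
t 13.53 Fs [ 0.08  0.01 -3.3 ] sd T [-0.002 -0.021 -0.018] tcp_s [-0.0055 -0.0099  0.2382] open 0.061
t 14.04 Fs [ 0.18  0.03 -3.33] sd T [-0.005 -0.009  0.011] tcp_s [-0.0055 -0.0098  0.2342] open 0.061
t 14.56 Fs [ 0.35  0.01 -3.29] sd T [-0.001 -0.007 -0.007] tcp_s [-0.0055 -0.0098  0.2302] open 0.066
```

View pics/s4k.png

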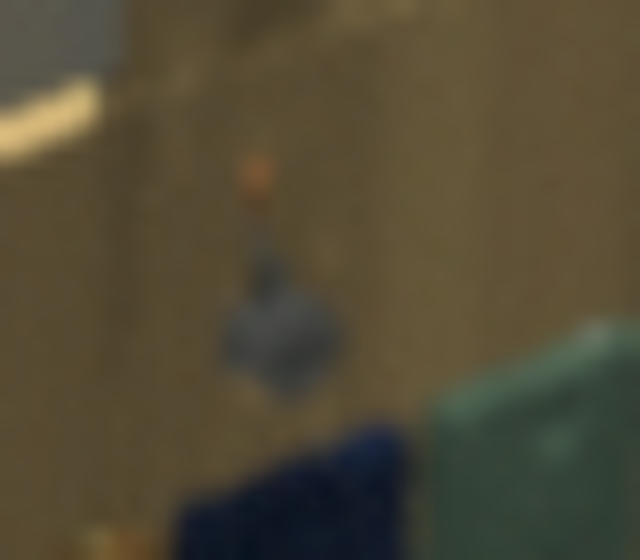

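View pics/s5k.png

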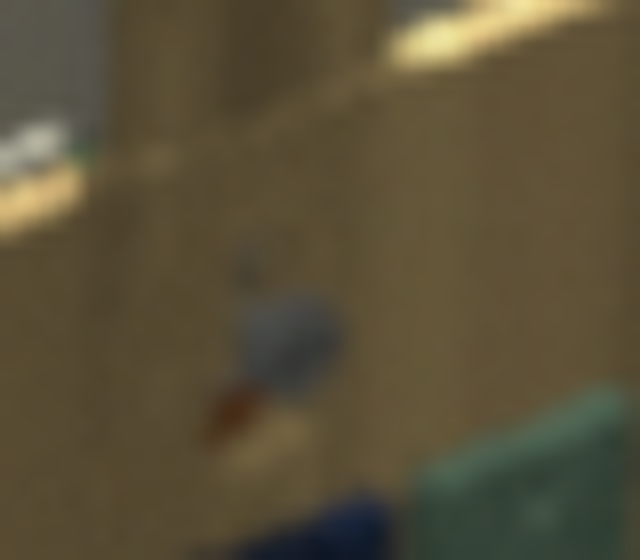

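The close-ups show the head (about pixel (313,156) in the full frame) proud of the board's front. It stayed put while the board went down 11 mm without resistance, so the head is through the keyhole.

```bash
python3 - <<'E'
from h import *
from plant import robot
y=-.0098;x=-.0055
for z in(.2252,.2212):
    r=robot.move_straight(W(x,y,z),vel=.02,contact_N=5); f=rd(robot,6)
    if r: print("contact");break
if not r:
  for z in np.arange(.2202,.2140,-.001):
    r=robot.move_straight(W(x,y,z),vel=.01,contact_N=4); f=rd(robot,6)
    if r or f[2]>-1.2: print("contact",r);break
f=robot.grab_frame("scene");np.savez("scene6.npz",**f)
crop(f,255,110,110,110,5,"pics/s6.png")
E
```

```text
t 15.11 Fs [-0.2   0.06 -3.32] sd T [ 0.012 -0.015  0.005] tcp_s [-0.0055 -0.0099  0.2252] open 0.064
t 15.56 Fs [ 0.1  -0.22 -3.33] sd T [-0.001 -0.015 -0.006] tcp_s [-0.0055 -0.0098  0.2212] open 0.064
t 15.91 Fs [ 0.01  0.13 -3.19] sd T [-0.02  -0.021  0.018] tcp_s [-0.0055 -0.0098  0.2202] open 0.065
t 16.26 Fs [ 0.04 -0.26 -2.97] sd T [-0.006 -0.023 -0.005] tcp_s [-0.0055 -0.0098  0.2192] open 0.065
t 16.61 Fs [-0.16  0.3  -0.34] sd T [ 0.072  0.051 -0.016] tcp_s [-0.0052 -0.0099  0.2186] open 0.069
contact False
```

View pics/s6.png

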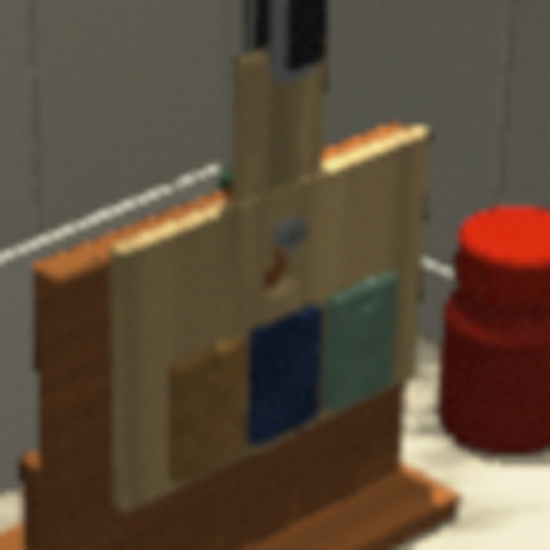

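```bash
python3 - <<'E'
from h import *
from plant import robot
robot.grip(.35); rd(robot,5)
p=robot.sense()["tcp_pos"]
robot.move_straight([p[0],p[1],.30],vel=.08); 
p=robot.sense()["tcp_pos"]
robot.move_straight([p[0],p[1],.36],vel=.15);robot.sleep(.5); rd(robot,5)
robot.goto([.42,.05,.38],[np.pi,0,-.0437]);robot.sleep(.2)
for n in("scene","top"):
    f=robot.grab_frame(n);np.savez(n+"7.npz",**f);cv2.imwrite(f"pics/{n}7.png",f["image"][:,:,::-1])
s=load("scene7.npz");crop(s,235,110,130,130,5,"pics/s7.png");crop(f,260,110,160,120,5,"pics/t7.png")
for nm,f in(("s",s),("t",f)):
    P=cloud(f).reshape(-1,3);P=P[~np.isnan(P[:,0])];L=(P-O)@np.stack([xs,ys,[0,0,1]]).T
    m=(L[:,0]>-.016)&(L[:,0]<-.0055)&(abs(L[:,1]+.01)<.083)&(L[:,2]>.14)&(L[:,2]<.185)
    c=L[m].mean(0);n=np.linalg.svd(L[m]-c,full_matrices=False)[2][2];n*=-np.sign(n[0]);print(nm,"front plane",c.round(4),n.round(4),m.sum())
    m=(L[:,0]>-.013)&(L[:,0]<.006)&(abs(L[:,1]+.01)<.04)&(L[:,2]>.235)&(L[:,2]<.26);print("tab top",L[m].mean(0),L[m].max(0)[2],m.sum(),L[m].min(0)[1],L[m].max(0)[1])
print(robot.sense()["t"])
E
```

```text
t 17.1 Fs [-0.22 -0.25 -0.01] sd T [-0.002  0.011 -0.006] tcp_s [-0.0054 -0.0098  0.2183] open 0.349
t 19.41 Fs [-0.03 -0.24  0.02] sd T [0.007 0.007 0.005] tcp_s [-0.0058 -0.0097  0.3599] open 0.35
s front plane [-0.009  -0.0058  0.1632] [-0.9999 -0.0014 -0.0144] 1085
tab top [-0.00863072 -0.00591097  0.24326089] 0.2502090385636591 157 -0.030769159836916755 0.014640295129010522
t front plane [-0.0093 -0.0096  0.164 ] [-9.998e-01 -2.000e-04 -1.790e-02] 571
tab top [-0.00778616 -0.00918538  0.24558827] 0.25137080316515564 165 -0.03183283074656748 0.013152609864921633
20.7583
```

View pics/s7.png

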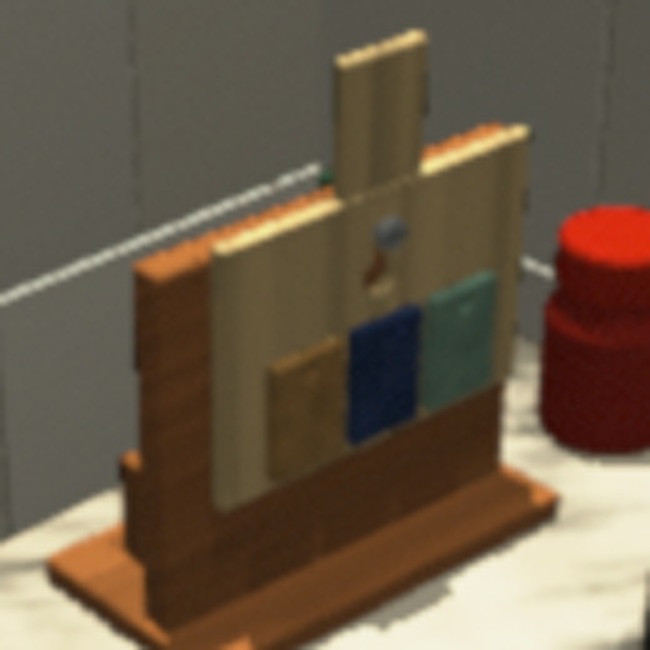

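View pics/top7.png

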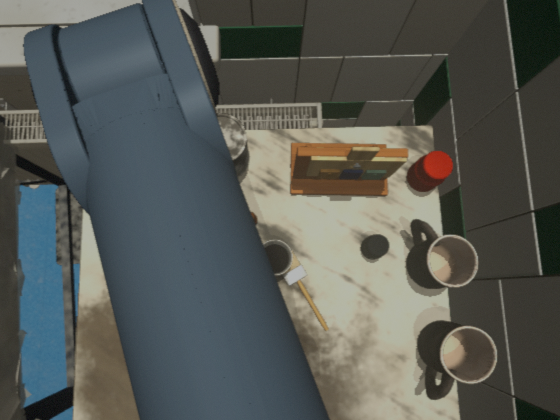

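```bash
python3 - <<'E'
from h import *
from plant import robot
s=robot.grab_frame("scene")
n=np.array([-.9999,-.0014,-.0144]);c=np.array([-.009,-.0058,.1632])
A=np.stack([xs,ys,[0,0,1]])
for u,v in((215,253),(525,135),(218,508),(505,384),(338,70),(424,38)):
    d=A@(np.array([(235+u/5-s["cx"])/s["fx"],(110+v/5-s["cy"])/s["fy"],1])@s["R"]);o=A@(-s["t"]@s["R"]-O)
    print((o+d*((c-o)@n)/(d@n)).round(4))
s0=load("scene0.npz")
for a,(u0,u1,v0,v1) in dict(stamp=(252,272,252,290),jar=(362,390,210,248)).items():
    print(a,"mean pixel change",np.abs(s["image"][v0:v1,u0:u1].astype(float)-s0["image"][v0:v1,u0:u1]).mean())
robot.close_job()
E
```

```text
[-0.0095  0.0792  0.1889]
[-0.0092 -0.0903  0.1865]
[-0.0078  0.0783  0.0712]
[-0.0075 -0.0892  0.0655]
[-0.0102  0.0176  0.2464]
[-0.0102 -0.0279  0.2469]
stamp mean pixel change 9.142105263157895
jar mean pixel change 1.2669172932330828
the job is handed in; nothing more can be done
```

```bash
python3 - <<'E'
from h import *
a=load("scene0.npz");b=load("scene7.npz")
crop(a,235,240,55,55,6,"/tmp/a.png");crop(b,235,240,55,55,6,"/tmp/b.png")
cv2.imwrite("pics/stamp.png",np.hstack([cv2.imread("/tmp/a.png"),cv2.imread("/tmp/b.png")]))
E
```

```text
(no output)
```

View pics/stamp.png

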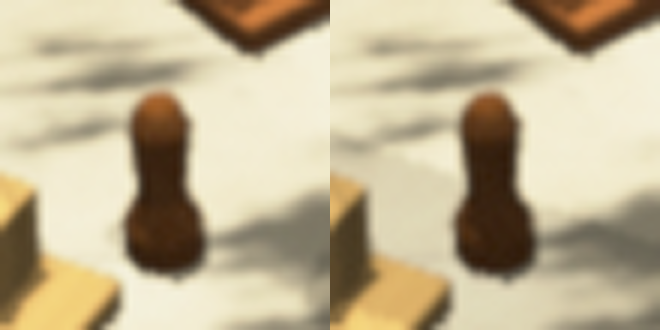

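The board is hanging on the screw with its tiles facing out. I handed the job in at about 21 s of the 64 s allowed.

**What I did:** I gripped the tab, lifted the board out of the rack and lined up the keyhole using the camera view of the screw, about 9–10 mm to the -y side of the rail's middle. The head came through the round part on the first approach with no measurable resistance, so I did not need to search by feel. I then lowered the board 22.6 mm, until the screw carried about 90 % of its weight. No wrist reading showed more than about 3 N change against the stand. I let go, moved straight up and away, and the wrist force read about 0.

**Last checks:**

| Check | Measured | Limit |
|---|---|---|
| Seat height relative to the rail | about 0 to -2 mm | -6 to +4 mm |
| Seat in front of the stand's face | about 5 mm | 17 mm |
| Seat sideways from the rail's middle | about -6 to -10 mm | ±19 mm |
| Lean to or from the stand | about 0.015–0.02 rad | 0.14 rad |
| Sideways tilt from corner pixels | 0.01–0.03 rad | 0.14 rad |
| Out of parallel with the stand | about 0.001 rad | 0.2 rad |

- **Cameras:** they disagree by about 3–4 mm on the sideways position (scene -6 mm, top -9 to -10 mm); both are well inside the limit.
- **Stamp and jar:** the stamp's picture changed slightly, but only because of a shadow across the table. Before and after crops, compared after I handed in, show it in the same place. The jar's picture did not change.
- **Not measured:** I had no direct reading of the final contact force between board and stand. I infer it from the weight moving from the gripper to the screw.

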